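# Press the lid of a paint pail home all round its rim

## Robot

A 6-joint arm with a two-finger parallel gripper is mounted at the origin on a cart in front of the work surface, level with it; the furniture and walls round the work are solid. World frame = base frame: x ahead of the robot, y to its left, z up, the work surface at z = 0. Lengths are in mm, angles in rad, forces in N, time in s.
With the tool pointing down it reaches from about 350 to 875 mm from the base axis. Payload 4.2 kg.
Tool frame: the origin (TCP) lies midway between the tips of the shut fingers; the grasp point (between the pads) lies arm.grip_depth behind it (arm.grip_depth is the distance from the TCP to the grasp point, in mm); y points along the fingers, x is the direction in which the jaws open and shut, and the axes are right-handed (so a half turn about y gives the same grasp; the last joint's range is limited). The gripper opens to 85 mm and grips with 20 to 120 N. Pads are 22 mm wide; open, the fingers measure 114 mm over their backs; the gripper's body (76 mm by 85 mm) begins 54 mm behind the grasp point. The pads swing forward as they close: fully open they stand 13 mm farther back than shut.
Start: joints at [1.592, 0.385, 0.008, 0, -1.194, -0.259], TCP at [147.197, 607.398, 231.312] pointing down, gripper open.
Joint ranges: [-3.14, 3.14], [-1.21, 2.06], [-1.07, 1.41], [-3.16, 2.05], [-2.99, -0.16], [-3.1, 3.1]. Speed limits (rad/s): [2.79, 2.79, 3.14, 3.14, 3.14, 3.14].

## Interface

Orientations are given as a unit quaternion [x, y, z, w].
In Python, from plant import arm gives the robot as it stands.
- The arm moves only by the tool play_rows, never from a script. Its argument "targets" is a list of rows, each a list of 5 numbers: the shift along the tool's x, y, z in m, then the turn about the tool's y in degrees, then the opening, from 0 (shut) to 1 (fully open). A call has 1 to 10 rows; each row is the pose to reach, as a shift and turn from the pose measured when the call began, along the tool's axes at that moment; what a row does not reach only later rows make up. A row lasts 1/10 s, in which the tool goes at most 50 mm and 8.59 degrees, less where a joint would pass 70% of its speed; a pose out of reach is approached as far as the arm can. A call with a gripper value outside its range is refused whole. The fingers move at their own pace and stop on an object; the grip force is fixed at half the most. Time passes only in rows, so rows that repeat a pose let the fingers close. It gives the time, the measured TCP pose, the force and the opening at its end, in the units of the state.
- arm.sense(): the state, without advancing time (a new reading comes with each control period).
- arm.snapshot(name): name is "scene" or "side" or "wrist"; returns the picture (400x640x3 uint8, red, green, blue); there is no depth.
- arm.camera_params(name): a dict with "fx", "fy", "cx", "cy" (pixels), "T" (4x4, takes a point from camera to world coordinates); the wrist camera has in their place "T_tool_cam" (4x4, takes a point from camera to tool coordinates, whose origin is the TCP and whose axes are the tool frame's). Camera axes: x right, y up, looking along -z (the intrinsics and any distortion apply to the point x, -y, -z); pixel columns grow to the right and rows downward; lengths in mm; the calibration is good to about 2 mm. A picture is of the moment at which its call begins: read the wrist's pose just before it. camera_params takes no time and is no camera call.
- arm.sign_off(): hands the job in, once; it reports no verdict.
Trained networks look in the newest picture that a camera, given by its name, has taken for a name from the list of things; names that differ only in an ending like _2 or _b are one class to them, and where a whole thing is asked for, a point or a joint stands for the part that bears it (a point fixed in the world has none). Each returns a list of dicts, best first, with "p" (0 to 1); they miss things now and then, are a little off and sometimes report something else, mostly with a low value. They report only what shows in the picture. A call takes as long as a camera call.
- arm.masks_of(thing, camera): "region" (400x640 bool, what is visible of it) and "box" ([left, top, right, bottom] in pixels, round what is visible of it).
- arm.spot_point(thing, camera): "pixel" ([column, row] in pixels: a listed point, or the origin of a listed thing).
The state is a dict: "time_s": time; "qpos": joint angles; "qd": joint speeds; "joint_torque": joint torques, N m; "eef_pos": TCP position; "ee_rot": TCP orientation; "contact_force": force on the tool from outside, world axes, zero at the start; "ft_torque": the same for the moment, N m; "grip_width": finger opening in mm.
Only numpy, scipy, OpenCV 4.12 (cv2) and the standard library are available. Lean on these libraries where they do the work, as an engineer would, in place of code of your own. Each camera call takes 0.05 s, during which the arm holds its last target.

## Task

The painting is done and the grey lid has been laid on the white paint pail, but the eight tabs of its rim still stand up. Close the pail: run a fingertip all the way round the rim, pressing gently, until every tab lies fully down. Do not lift the pail, shove it away or press hard enough to crack the lid, and leave the things around it where they are.

Things in the scene. Friction and masses are not known exactly. Their poses are not given: they have to be found in the camera images.
- pail: Loose white plastic paint pail with a green band and a grey lid on, upright, 1.5 kg, 112 mm across the body, 130 mm across the rim, 120 mm high. Origin: centre of its underside, z up. Its x axis points to the middle of tab 0 of the rim; tab k lies k x 45 degrees from it, anticlockwise seen from above. A thin wire bail hangs down against its -x side, well below the rim.
- lid_centre (a point): Point on the pail's axis, level with the top of the rim when all tabs are down (120.5 mm above the underside). The lid's middle (out to 44 mm from the axis) is a panel sunk 6 mm below this point; around it a fixed ring reaches 1 mm below this point.
- tab0 (a joint): Angle of tab 0 (towards the pail's +x), rad: 0 = fully down, against a stop; 0.12 to 0.21 = still up. All tabs are alike: curved pieces of the rim, 46 mm long round the circle, tipping about a thin hinge 46 mm from the pail's axis and 118 mm above its underside. A tab has friction and stays where it is left.
- tab1 (a joint): Tab 1, as tab 0, 45 degrees round. A tab's rolled outer edge is 7 mm thick, centred 61 mm from the pail's axis, and stands 2 to 4 mm too high while up. About 2 N on it tips the tab down. Its edge runs down gently at both ends, so that a fingertip sliding round at the height of the closed rim rides over from tab to tab.
- tab2 (a joint): Tab 2, as tab 0, 90 degrees round.
- tab3 (a joint): Tab 3, as tab 0, 135 degrees round.
- tab4 (a joint): Tab 4, as tab 0, 180 degrees round.
- tab5 (a joint): Tab 5, as tab 0, 225 degrees round.
- tab6 (a joint): Tab 6, as tab 0, 270 degrees round.
- tab7 (a joint): Tab 7, as tab 0, 315 degrees round.
- paint_brush_1: Loose flat paint brush, 57 x 251 x 19 mm, lying in front of the pail, to be left alone. Origin at the centre of its underside, handle to +y.
- paint_tin: Loose small round metal paint tin with a printed side, 78 mm across and 77 mm high, to be left alone. Origin at the centre of its underside.
- screwdriver_1: Loose screwdriver with a red handle, 27 x 254 x 24 mm, lying to the right of the pail, to be left alone. Origin at the centre of its underside, y along it.
- sanding_block_1: Loose dark sanding block, 63 x 106 x 27 mm, lying on the right in front, to be left alone. Origin at the centre of its underside.

How it is judged:
By the outcome, as a careful person would: the job done as asked, in the order asked, and still so for the second after the job is handed in, with the robot touching nothing.
It also fails if it takes over 67 s, if anything falls off the work surface, if the arm or the gripper's body presses on something with over 40 N, if the wrist force passes 120 N, or if a joint passes its speed limit or range.

## Working session

There is one attempt and no reset: what is moved stays moved. The work goes in short steps, Python scripts to look and compute and a tool call to move; the robot and the scene stay as the last step left them, time stands still between calls to the robot, and variables do not carry over. Pictures are saved under pics/ and viewed, and the job is handed in when it is done.

Besides the shell and the picture viewer there is one more tool, called after "Call:" by a JSON object that holds its "method" and its "body". play_rows: Moves the arm, as the interface text tells. Its arguments: {"type":"object","properties":{"targets":{"type":"array","items":{"type":"array","items":{"type":"number"}}}},"required":["targets"]}

```bash
ls; mkdir -p pics; python3 - <<'E'
from plant import arm
import cv2, numpy as np
s=arm.sense()
for k,v in s.items(): print(k,np.round(v,3))
print(arm.grip_depth)
for c in ["scene","side"]:
    im=arm.snapshot(c); cv2.imwrite(f"pics/{c}0.png",im[:,:,::-1])
    p=arm.camera_params(c); print(c,{k:np.round(v,3) for k,v in p.items()})
    for r in arm.masks_of("pail",c)[:2]: print(r["p"],r["box"])
    for n in ["lid_centre","pail"]:
        print(n,[(r["p"],r["pixel"]) for r in arm.spot_point(n,c)[:2]])
print(arm.camera_params("wrist"))
E
```

```text
pics
time_s 0.0
qpos [ 1.592  0.386  0.007 -0.    -1.194 -0.259]
qd [-0.    -0.     0.001 -0.002  0.001  0.002]
joint_torque [ 1.0000e-03 -3.9229e+01  1.8840e+01  4.1860e+00 -5.0000e-03  0.0000e+00]
eef_pos [147.091 606.858 230.251]
ee_rot [ 0.438 -0.555  0.556 -0.437]
contact_force [-0.261  0.791  0.098]
ft_torque [-0.001 -0.061 -0.027]
grip_width 85.238
18.700000000000003
scene {'fx': np.float64(456.13), 'fy': np.float64(456.13), 'cx': np.float64(315.008), 'cy': np.float64(196.963), 'T': array([[ 8.82000e-01,  2.33000e-01, -4.09000e-01,  5.12000e+00],
       [-4.71000e-01,  4.27000e-01, -7.72000e-01, -9.32173e+02],
       [-5.00000e-03,  8.74000e-01,  4.87000e-01,  6.66839e+02],
       [ 0.00000e+00,  0.00000e+00,  0.00000e+00,  1.00000e+00]])}
0.71 [293.2, 159.8, 343.1, 216.0]
lid_centre [(0.55, [319.0, 172.2])]
pail [(0.74, [317.0, 206.1])]
side {'fx': np.float64(398.465), 'fy': np.float64(398.465), 'cx': np.float64(321.983), 'cy': np.float64(199.989), 'T': array([[ 9.83000e-01,  9.60000e-02, -1.59000e-01,  3.14084e+02],
       [-1.86000e-01,  4.70000e-01, -8.63000e-01, -9.04206e+02],
       [-9.00000e-03,  8.77000e-01,  4.80000e-01,  5.84133e+02],
       [ 0.00000e+00,  0.00000e+00,  0.00000e+00,  1.00000e+00]])}
0.67 [318.4, 164.7, 362.5, 222.5]
lid_centre [(0.79, [339.4, 172.5])]
pail []
{'fx': 316.7366457707048, 'fy': 316.7366457707048, 'cx': 317.8258656560963, 'cy': 199.89071677300527, 'T_tool_cam': array([[ 9.99999795e-01, -6.16799753e-04, -1.70060168e-04,
        -3.51297300e-01],
       [ 1.58979317e-05,  2.89667982e-01, -9.57127191e-01,
        -1.42117694e+02],
       [ 6.39616801e-04,  9.57126993e-01,  2.89667932e-01,
         7.32728926e+01],
       [ 0.00000000e+00,  0.00000000e+00,  0.00000000e+00,
         1.00000000e+00]])}
```

View pics/scene0.png

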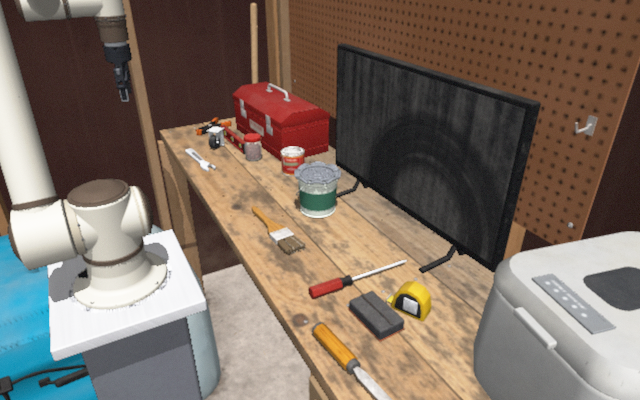

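View pics/side0.png

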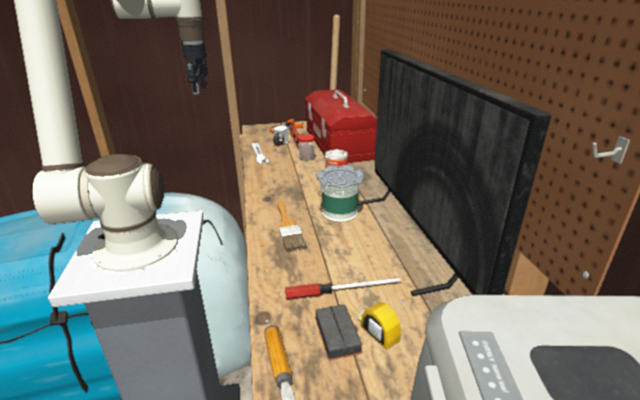

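```bash
cat > h.py <<'E'
from plant import arm
import numpy as np, cv2
from scipy.spatial.transform import Rotation as R
def pose():
    s=arm.sense(); return np.array(s["eef_pos"]),R.from_quat(s["ee_rot"]).as_matrix(),s
def camT(c,pr=None):
    p=arm.camera_params(c)
    if c!="wrist": return p,np.array(p["T"])
    e,Rm,_=pr or pose(); T=np.eye(4);T[:3,:3]=Rm;T[:3,3]=e
    return p,T@np.array(p["T_tool_cam"])
def ray(c,px,pr=None):
    p,T=camT(c,pr); d=np.array([(px[0]-p["cx"])/p["fx"],-(px[1]-p["cy"])/p["fy"],-1])
    return T[:3,3],T[:3,:3]@d
def onz(c,px,z,pr=None):
    o,d=ray(c,px,pr); return o+d*(z-o[2])/d[2]
def proj(c,X,pr=None):
    p,T=camT(c,pr); v=(np.atleast_2d(X)-T[:3,3])@T[:3,:3]
    return np.c_[p["cx"]-p["fx"]*v[:,0]/v[:,2],p["cy"]+p["fy"]*v[:,1]/v[:,2]]
E
python3 - <<'E'
from h import *
print(onz("scene",(319,172.2),120.5),onz("scene",(317,206.1),0),onz("side",(339.4,172.5),120.5))
e,Rm,s=pose();print(e,Rm.round(3),s["time_s"])
E
```

```text
[539.53452888  51.27586434 120.5       ] [545.41254178  74.41443036   0.        ] [544.15103684  75.08221914 120.5       ]
[147.18826438 607.32851832 231.14844816] [[-0.236 -0.     0.972]
 [-0.972 -0.    -0.236]
 [ 0.    -1.     0.   ]] 0.4
```

Call:
{"method": "play_rows", "body": {"targets": [[0.03,-0.02,0.034,0,0],[0.062,-0.04,0.068,0,0],[0.096,-0.06,0.104,0,0],[0.13,-0.08,0.14,0,0],[0.164,-0.1,0.176,0,0],[0.198,-0.1,0.212,0,0],[0.232,-0.1,0.248,0,0],[0.266,-0.1,0.284,0,0],[0.3,-0.1,0.32,0,0],[0.334,-0.1,0.356,0,0]]}}

```text
time_s: 1.4
eef_pos: [410.7, 203.6, 331.8]
ee_rot: [0.437, -0.556, 0.556, -0.438]
contact_force: [0.8, -0.5, -0.2]
grip_width: 0.1
```

```bash
python3 - <<'E'
from h import *
e,Rm,s=pose();print(e,Rm.round(3),s["time_s"],s["qpos"]);print(Rm.T@(np.array([510,62,335])-e))
E
```

```text
[410.716264   203.63035683 331.78100297] [[-0.235  0.001  0.972]
 [-0.972  0.001 -0.235]
 [-0.001 -1.     0.001]] 1.4 [ 8.16477637e-01  3.28029895e-02 -1.96190684e-01  2.07538015e-04
 -1.34071122e+00  5.17057517e-01]
[114.33023811  -3.22322023 129.7882416 ]
```

Call:
{"method": "play_rows", "body": {"targets": [[0.03,0,0.034,0,0],[0.06,0,0.067,0,0],[0.088,0,0.1,0,0],[0.114,0,0.13,0,0],[0.114,0,0.13,0,0],[0.114,0,0.13,0,0]]}}

```text
time_s: 2.0
eef_pos: [510.4, 61.5, 331.4]
ee_rot: [-0.437, 0.556, -0.556, 0.437]
contact_force: [0.6, 0.4, -0.4]
grip_width: 0.1
```

```bash
python3 - <<'E'
from h import *
e,Rm,s=pose();print(e,s["time_s"],s["contact_force"])
im=arm.snapshot("wrist"); cv2.imwrite("pics/w0.png",im[:,:,::-1]); np.save("w0.npy",im)
pr=(e,Rm,s); np.savez("w0p.npz",e=e,R=Rm)
for n in ["lid_centre"]:
    for r in arm.spot_point(n,"wrist")[:2]: print(n,r["p"],r["pixel"],onz("wrist",r["pixel"],120.5,pr))
for r in arm.masks_of("pail","wrist")[:1]:
    print(r["p"],r["box"]); np.save("w0m.npy",r["region"])
for n in ["tab0","pail"]:
    for r in arm.spot_point(n,"wrist")[:2]: print(n,r["p"],r["pixel"],onz("wrist",r["pixel"],120.5,pr))
E
```

```text
[510.40444956  61.5295403  331.4144024 ] 2.0 [ 0.57660793  0.39166671 -0.40293976]
lid_centre 0.74 [362.0, 224.1] [436.15665291  25.88491497 120.5       ]
lid_centre 0.72 [309.9, 145.3] [541.30421421  63.50653113 120.5       ]
0.97 [253.6, 83.4, 370.3, 199.8]Traceback (most recent call last):
  File "<stdin>", line 10, in <module>
ValueError: it knows: lid_centre, pail, paint_brush, paint_tin, sanding_block, screwdriver
```

View pics/w0.png

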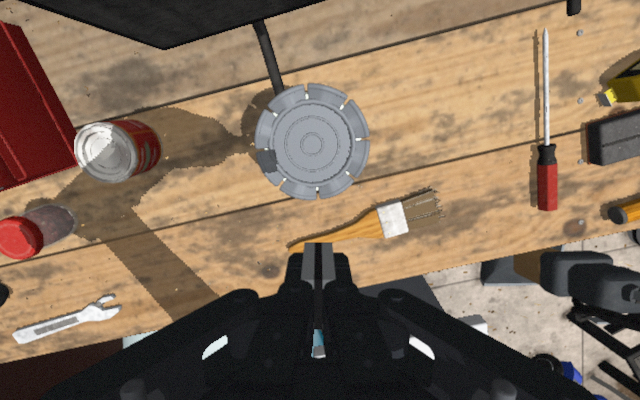

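```bash
python3 - <<'E'
from h import *
from scipy.optimize import least_squares
d=np.load("w0p.npz"); pr=(d["e"],d["R"],None)
m=np.load("w0m.npy").astype(np.uint8)
c=max(cv2.findContours(m,0,1)[0],key=cv2.contourArea)[:,0,:].astype(float)
W=np.array([onz("wrist",p,119,pr) for p in c])[:,:2]
f=lambda x:np.hypot(*(W-x[:2]).T)-x[2]
r=least_squares(f,[541,63,65],loss="soft_l1");print(r.x, np.abs(f(r.x)).mean())
im=np.load("w0.npy"); g=im[70:215,240:385]
a=np.linspace(0,2*np.pi,100)
cx=r.x[:2]; out=cv2.resize(g[:,:,::-1],None,fx=4,fy=4,interpolation=cv2.INTER_CUBIC)
for rad,z,col in [(64.5,119,(0,0,255)),(44,114.5,(0,255,0))]:
    P=proj("wrist",np.c_[cx[0]+rad*np.cos(a),cx[1]+rad*np.sin(a),a*0+z],pr)
    P=(P-[240,70]+.5)*4
    cv2.polylines(out,[P.round().astype(int)],True,col,1)
cv2.imwrite("pics/fit0.png",out)
E
```

```text
[541.97063301  61.5202012   63.01176949] 1.4201622264008629
```

View pics/fit0.png

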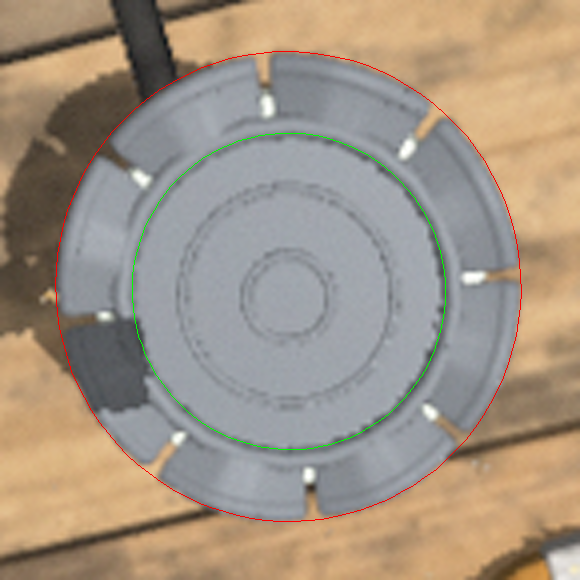

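```bash
python3 - <<'E'
from h import *
d=np.load("w0p.npz"); pr=(d["e"],d["R"],None)
def tri(obs):
    A=np.zeros((3,3));b=np.zeros(3)
    for c,px in obs:
        o,v=ray(c,px,pr); v/=np.linalg.norm(v); P=np.eye(3)-np.outer(v,v);A+=P;b+=P@o
    return np.linalg.solve(A,b)
for z in (0,30,60,100): print(z,onz("wrist",(165,47),z,pr),onz("wrist",(318,8),z,pr))
print(tri([("wrist",(165,47)),("scene",(337,172))]),tri([("wrist",(165,47)),("side",(378,178))]))
print(tri([("scene",(337,46)),("side",(379,52))]),tri([("scene",(536,103)),("side",(550,118))]))
im=cv2.imread("pics/scene0.png")[100:240,220:400];cv2.imwrite("pics/sc.png",cv2.resize(im,None,fx=4,fy=4))
E
```

```text
0 [703.31935013 229.5603791    0.        ] [699.55385617  15.80288651   0.        ]
30 [695.61099    217.82955852  30.        ] [692.08405385  17.61438466  30.        ]
60 [687.90262986 206.09873795  60.        ] [684.61425153  19.42588281  60.        ]
100 [677.62481636 190.45764386 100.        ] [674.6545151   21.84121368 100.        ]
[701.46313446 226.08983711   8.42511342] [703.20295248 220.9557584   19.40099463]
[683.54647206 209.74717097 412.92982874] [ 754.19039583 -397.46953938  404.16967656]
```

View pics/sc.png

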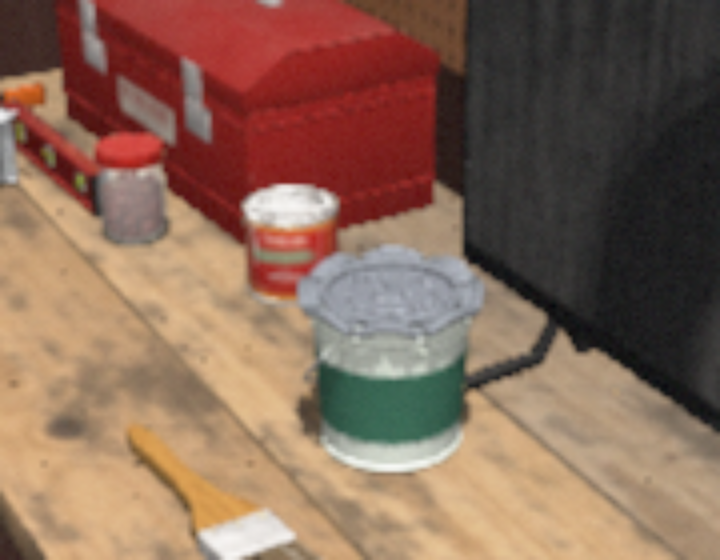

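Call:
{"method": "play_rows", "body": {"targets": [[0.01,0.01,-0.01,8,0],[0.021,0.03,-0.023,16.5,0],[0.021,0.05,-0.023,25,0],[0.021,0.08,-0.023,33.5,0],[0.021,0.11,-0.023,42,0],[0.021,0.13,-0.023,50.5,0],[0.021,0.15,-0.023,59,0],[0.021,0.17,-0.023,67.5,0],[0.021,0.18,-0.023,76.4,0],[0.021,0.18,-0.023,76.4,0]]}}

```text
time_s: 3.15
eef_pos: [481.5, 48.9, 150.9]
ee_rot: [-0.002, 0.707, -0.707, 0.001]
contact_force: [0.5, 1.1, 0.7]
grip_width: -0.1
```

```bash
python3 - <<'E'
from h import *
e,Rm,s=pose();print(e,Rm.round(3),s["time_s"],s["contact_force"],np.round(s["qpos"],2))
for c in ["scene","side","wrist"]:
    im=arm.snapshot(c); 
    if c!="wrist":
        u,v=proj(c,[542,61,120])[0].astype(int); im=cv2.resize(im[v-70:v+60,u-80:u+80],None,fx=4,fy=4)
    cv2.imwrite(f"pics/{c}1.png",im[:,:,::-1])
e,Rm,s=pose();print(e,s["contact_force"],s["time_s"])
E
```

```text
[481.46680341  48.94945096 150.87196154] [[-1.    -0.002  0.004]
 [-0.004  0.    -1.   ]
 [ 0.002 -1.    -0.   ]] 3.15 [0.50644897 1.07599275 0.72443455] [ 0.44  0.23 -0.44 -0.   -0.9  -0.43]
[483.16960679  48.98699947 152.92236998] [-0.05048971  0.59477254  0.59231031] 3.3
```

View pics/scene1.png

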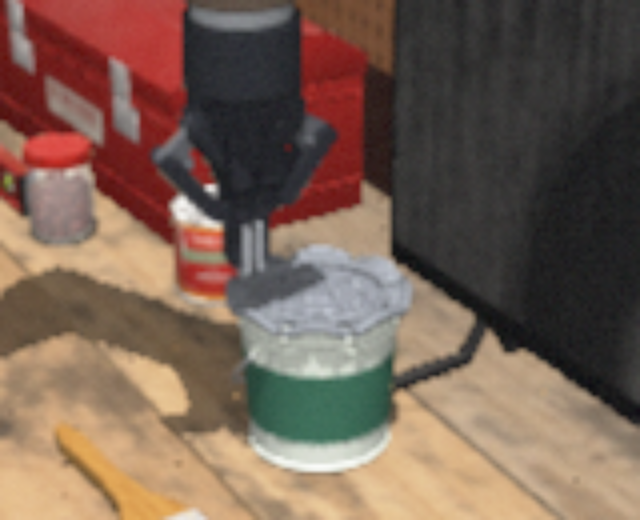

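View pics/wrist1.png

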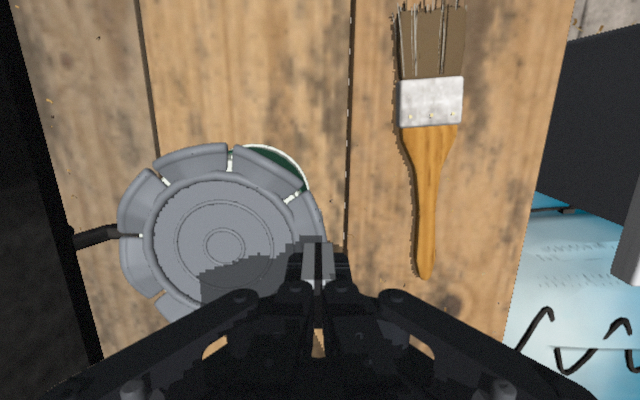

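View pics/side1.png

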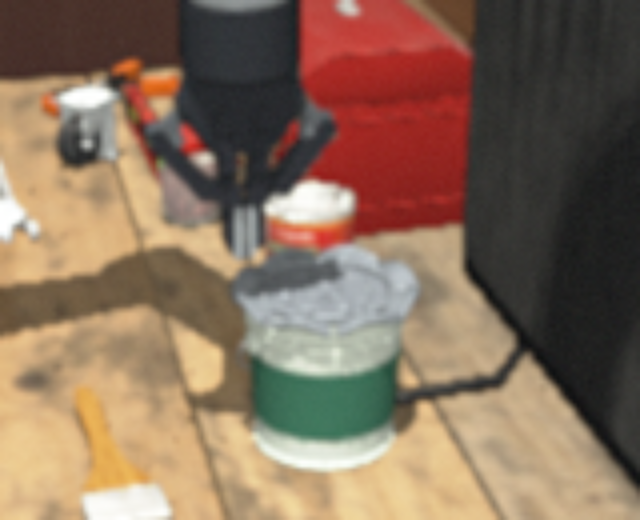

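```bash
python3 - <<'E'
from h import *
for i in range(5):
    e,Rm,s=pose();print(e.round(2),np.round(s["contact_force"],2),s["time_s"]); arm.snapshot("side")
E
```

```text
[483.17  48.99 152.92] [-0.05  0.59  0.59] 3.3
[483.27  48.9  153.02] [-0.43 -0.09 -0.03] 3.35
[483.26  48.76 152.97] [-0.5  -0.13 -0.56] 3.4
[483.15  48.59 152.84] [-0.02 -0.45 -0.84] 3.45
[483.11  48.48 152.74] [0.54 0.29 0.57] 3.5
```

Call:
{"method": "play_rows", "body": {"targets": [[0,0.013,0.002,0,0],[0,0.024,0.002,0,0],[0,0.025,0.002,0,0],[0,0.026,0.002,0,0],[0,0.027,0.002,0,0],[0,0.028,0.002,0,0],[0,0.029,0.002,0,0],[0,0.029,0.002,0,0]]}}

```text
time_s: 4.35
eef_pos: [483.1, 46.4, 123.6]
ee_rot: [0.0, 0.708, -0.707, 0.002]
contact_force: [-0.7, 0.7, 0.7]
grip_width: -0.3
```

```bash
cat > st.py <<'E'
from h import *
arm.snapshot("side")
e,Rm,s=pose();print(e.round(2),np.round(s["contact_force"],2),s["time_s"])
E
python3 st.py
```

```text
[483.13  46.43 123.63] [-0.42 -0.03  0.03] 4.4
```

Call:
{"method": "play_rows", "body": {"targets": [[0,0.001,0,0,0],[0,0.0015,0,0,0],[0,0.002,0,0,0],[0,0.0025,0,0,0],[0,0.003,0,0,0],[0,0.003,0,0,0]]}}

```text
time_s: 5.0
eef_pos: [482.9, 46.3, 120.5]
ee_rot: [-0.0, 0.708, -0.707, 0.002]
contact_force: [-0.5, 0.1, 1.8]
grip_width: 0.0
```

```bash
python3 st.py
```

```text
[482.99  46.38 120.55] [-0.78  0.31  1.  ] 5.05
```

Call:
{"method": "play_rows", "body": {"targets": [[0,0.0005,0,0,0],[0,0.0005,0,0,0],[0,0.001,0,0,0],[0,0.001,0,0,0]]}}

```text
time_s: 5.45
eef_pos: [483.0, 46.3, 120.1]
ee_rot: [-0.0, 0.708, -0.707, 0.002]
contact_force: [-1.9, 0.2, 5.3]
grip_width: 0.1
```

```bash
python3 st.py
```

```text
[483.01  46.35 120.13] [-3.08  0.92  6.54] 5.5
```

```bash
cat > plan.py <<'E'
from h import *
import sys
cx,cy,zt,da,n=[float(v) for v in sys.argv[1:6]]; rad=61
e,Rm,s=pose();print(e.round(2),np.round(s["contact_force"],2),s["time_s"])
a0=np.arctan2(e[1]-cy,e[0]-cx); print("ang",np.degrees(a0)%360,"r",np.hypot(e[1]-cy,e[0]-cx))
rows=[]
for k in range(1,int(n)+1):
    a=a0+np.radians(da)*k
    v=Rm.T@(np.array([cx+rad*np.cos(a),cy+rad*np.sin(a),zt])-e)/1000
    rows.append([round(float(v[0]),4),round(float(v[1]),4),round(float(v[2]),4),0,0])
print(rows)
E
python3 plan.py 542 61.5 119.7 6 10
```

```text
[483.01  46.35 120.13] [-3.08  0.92  6.54] 5.5
ang 194.40321986327214 r 60.900300351005896
[[-0.0018, 0.0004, 0.0061, 0, 0], [-0.0043, 0.0004, 0.012, 0, 0], [-0.0074, 0.0004, 0.0176, 0, 0], [-0.0111, 0.0004, 0.0228, 0, 0], [-0.0153, 0.0004, 0.0276, 0, 0], [-0.02, 0.0004, 0.0319, 0, 0], [-0.0251, 0.0004, 0.0357, 0, 0], [-0.0306, 0.0005, 0.039, 0, 0], [-0.0364, 0.0005, 0.0417, 0, 0], [-0.0425, 0.0005, 0.0437, 0, 0]]
```

Call:
{"method": "play_rows", "body": {"targets": [[-0.002,0.0004,0.006,0,0],[-0.004,0.0004,0.012,0,0],[-0.0075,0.0004,0.0175,0,0],[-0.011,0.0004,0.023,0,0],[-0.0155,0.0004,0.0275,0,0],[-0.02,0.0004,0.032,0,0],[-0.025,0.0004,0.0355,0,0],[-0.0305,0.0004,0.039,0,0]]}}

```text
time_s: 6.3
eef_pos: [513.2, 6.8, 120.1]
ee_rot: [-0.001, 0.707, -0.707, 0.001]
contact_force: [-4.3, 2.0, 5.7]
grip_width: -0.2
```

```bash
python3 - <<'E'
from h import *
for c in ["side"]:
    im=arm.snapshot(c); u,v=proj(c,[542,61,120])[0].astype(int); im=cv2.resize(im[v-70:v+60,u-80:u+80],None,fx=4,fy=4)
    cv2.imwrite(f"pics/{c}2.png",im[:,:,::-1])
E
python3 plan.py 542 61.5 119.7 6 10
```

```text
[514.31   6.47 120.18] [-2.76 -0.5   4.89] 6.35
ang 243.28948502421915 r 61.60541863740889
[[-0.0061, 0.0005, 0.002, 0, 0], [-0.0122, 0.0005, 0.004, 0, 0], [-0.0184, 0.0005, 0.0053, 0, 0], [-0.0248, 0.0005, 0.006, 0, 0], [-0.0312, 0.0005, 0.0059, 0, 0], [-0.0375, 0.0005, 0.0053, 0, 0], [-0.0438, 0.0006, 0.0039, 0, 0], [-0.0498, 0.0006, 0.0019, 0, 0], [-0.0557, 0.0006, -0.0007, 0, 0], [-0.0612, 0.0006, -0.0039, 0, 0]]
```

View pics/side2.png

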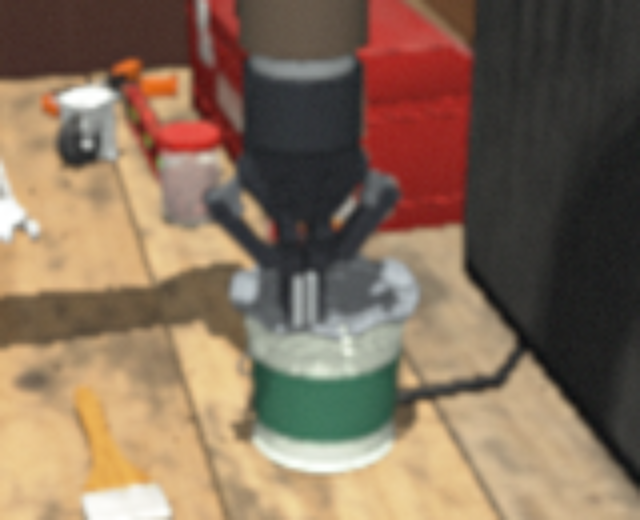

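Call:
{"method": "play_rows", "body": {"targets": [[-0.006,0.0004,0.002,0,0],[-0.012,0.0004,0.004,0,0],[-0.0185,0.0004,0.0053,0,0],[-0.025,0.0004,0.006,0,0],[-0.031,0.0004,0.006,0,0],[-0.0375,0.0004,0.0053,0,0],[-0.044,0.0005,0.004,0,0],[-0.05,0.0005,0.002,0,0],[-0.0555,0.0005,-0.0007,0,0],[-0.061,0.0005,-0.004,0,0]]}}

```text
time_s: 7.35
eef_pos: [575.7, 10.5, 120.2]
ee_rot: [0.0, -0.707, 0.707, -0.002]
contact_force: [-2.9, -1.2, 3.3]
grip_width: 0.2
```

```bash
python3 plan.py 542 61.5 119.7 6 10
```

```text
[575.73  10.5  120.19] [-2.88 -1.21  3.3 ] 7.35
ang 303.4811908315771 r 61.14318430771232
[[-0.0051, 0.0005, -0.0039, 0, 0], [-0.0098, 0.0005, -0.0082, 0, 0], [-0.014, 0.0005, -0.013, 0, 0], [-0.0178, 0.0005, -0.0182, 0, 0], [-0.0209, 0.0005, -0.0237, 0, 0], [-0.0235, 0.0005, -0.0296, 0, 0], [-0.0254, 0.0005, -0.0356, 0, 0], [-0.0267, 0.0005, -0.0419, 0, 0], [-0.0273, 0.0005, -0.0482, 0, 0], [-0.0273, 0.0005, -0.0546, 0, 0]]
```

Call:
{"method": "play_rows", "body": {"targets": [[-0.005,0.0007,-0.004,0,0],[-0.01,0.0007,-0.008,0,0],[-0.014,0.0007,-0.013,0,0],[-0.018,0.0007,-0.018,0,0],[-0.021,0.0007,-0.0235,0,0],[-0.0235,0.0007,-0.0295,0,0],[-0.0255,0.0007,-0.0355,0,0],[-0.0265,0.0007,-0.042,0,0],[-0.027,0.0007,-0.048,0,0],[-0.027,0.0007,-0.0545,0,0]]}}

```text
time_s: 8.35
eef_pos: [602.6, 66.4, 118.9]
ee_rot: [-0.0, 0.708, -0.707, 0.002]
contact_force: [0.1, 0.1, -0.3]
grip_width: -0.3
```

```bash
python3 - <<'E'
from h import *
im=arm.snapshot("scene"); cv2.imwrite(f"pics/sc3.png",im[:,:,::-1])
E
python3 plan.py 542 61.5 119.6 6 10
```

```text
[602.48  67.14 118.75] [ 0.14 -0.63 -0.88] 8.4
ang 5.326739483549516 r 60.74553256629144
[[0.0006, -0.0008, -0.0063, 0, 0], [0.0022, -0.0008, -0.0125, 0, 0], [0.0044, -0.0008, -0.0185, 0, 0], [0.0072, -0.0008, -0.0243, 0, 0], [0.0106, -0.0008, -0.0297, 0, 0], [0.0146, -0.0008, -0.0347, 0, 0], [0.019, -0.0008, -0.0393, 0, 0], [0.0239, -0.0008, -0.0434, 0, 0], [0.0292, -0.0008, -0.0469, 0, 0], [0.0349, -0.0008, -0.0499, 0, 0]]
```

View pics/sc3.png

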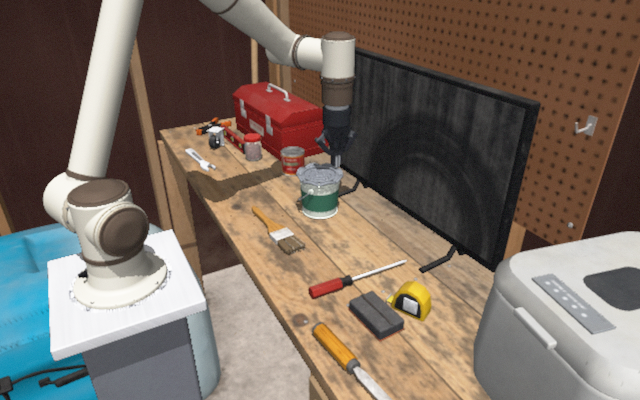

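Call:
{"method": "play_rows", "body": {"targets": [[0,-0.01,0,0,0],[0,-0.04,0.01,0,0],[0.01,-0.08,0.04,0,0],[0.02,-0.12,0.08,0,0],[0.04,-0.16,0.1,0,0],[0.06,-0.18,0.1,0,0],[0.06,-0.18,0.1,0,0]]}}

```text
time_s: 9.1
eef_pos: [542.4, -34.1, 304.4]
ee_rot: [0.003, 0.708, -0.706, 0.005]
contact_force: [0.2, 0.4, 0.1]
grip_width: 0.5
```

```bash
python3 - <<'E'
from h import *
im=arm.snapshot("side")
e,Rm,s=pose();print(e.round(1),s["time_s"])
im=arm.snapshot("wrist"); cv2.imwrite("pics/w2.png",im[:,:,::-1]); np.save("w2.npy",im); np.savez("w2p.npz",e=e,R=Rm)
for r in arm.masks_of("pail","wrist")[:1]:
    print(r["p"],r["box"]); np.save("w2m.npy",r["region"])
for r in arm.spot_point("lid_centre","wrist")[:2]: print(r["p"],r["pixel"],onz("wrist",r["pixel"],120.5,(e,Rm,s)))
E
```

```text
[542.4 -33.4 301.6] 9.15
0.83 [262.4, 179.6, 377.7, 285.3]
0.94 [316.5, 254.4] [544.68372262  56.01478834 120.5       ]
```

View pics/w2.png

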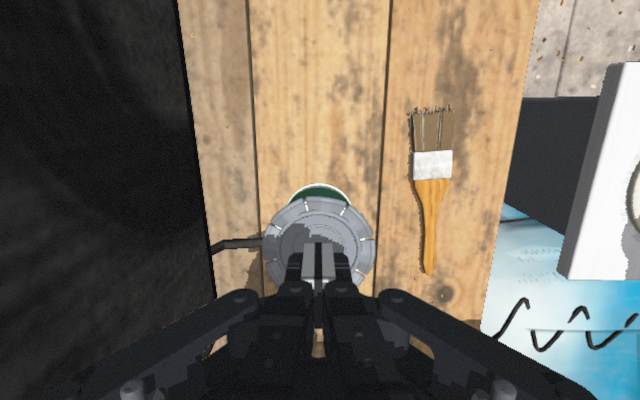

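Call:
{"method": "play_rows", "body": {"targets": [[0,-0.01,-0.04,0,0],[0,-0.03,-0.08,0,0],[0,-0.03,-0.12,0,0],[0,-0.03,-0.13,0,0],[0,-0.03,-0.13,0,0],[0,-0.03,-0.13,0,0]]}}

```text
time_s: 9.9
eef_pos: [541.6, 96.8, 326.1]
ee_rot: [-0.002, 0.707, -0.707, 0.0]
contact_force: [0.1, 0.5, -0.8]
grip_width: 0.3
```

```bash
cat > look.py <<'E'
from h import *
import sys
from scipy.optimize import least_squares
n=sys.argv[1]
arm.snapshot("side")
e,Rm,s=pose();print(e.round(1),s["time_s"]); pr=(e,Rm,s)
im=arm.snapshot("wrist"); cv2.imwrite(f"pics/{n}.png",im[:,:,::-1])
m=arm.masks_of("pail","wrist")[0]; print(m["p"],m["box"])
u,v=proj("wrist",[542,61.5,119],pr)[0].astype(int)
for r in arm.spot_point("lid_centre","wrist")[:2]: print(r["p"],r["pixel"],onz("wrist",r["pixel"],120.5,pr).round(1))
c=max(cv2.findContours(m["region"].astype(np.uint8),0,1)[0],key=cv2.contourArea)[:,0,:].astype(float)
W=np.array([onz("wrist",p,119,pr) for p in c])[:,:2]
f=lambda x:np.hypot(*(W-x[:2]).T)-64
r=least_squares(f,[541,63],loss="soft_l1",f_scale=2);x=r.x;print("fit",x.round(1),np.abs(f(x)).mean())
u0,v0=u-75,v-70
out=cv2.resize(im[v0:v0+145,u0:u0+150,::-1],None,fx=4,fy=4,interpolation=cv2.INTER_CUBIC)
a=np.linspace(0,2*np.pi,100)
for rad,z,col in [(64.5,119,(0,0,255)),(44,114.5,(0,255,0))]:
    P=(proj("wrist",np.c_[x[0]+rad*np.cos(a),x[1]+rad*np.sin(a),a*0+z],pr)-[u0,v0]+.5)*4
    cv2.polylines(out,[P.round().astype(int)],True,col,1)
cv2.imwrite(f"pics/{n}z.png",out)
E
python3 look.py w3
```

```text
[541.7  96.3 326.4] 9.95
0.75 [254.8, 69.9, 376.0, 191.5]
0.79 [316.9, 136.2] [541.9  56.5 120.5]
0.24 [317.0, 124.8] [541.9  44.5 120.5]
fit [543.4  53. ] 2.158606170353877
```

View pics/w3z.png

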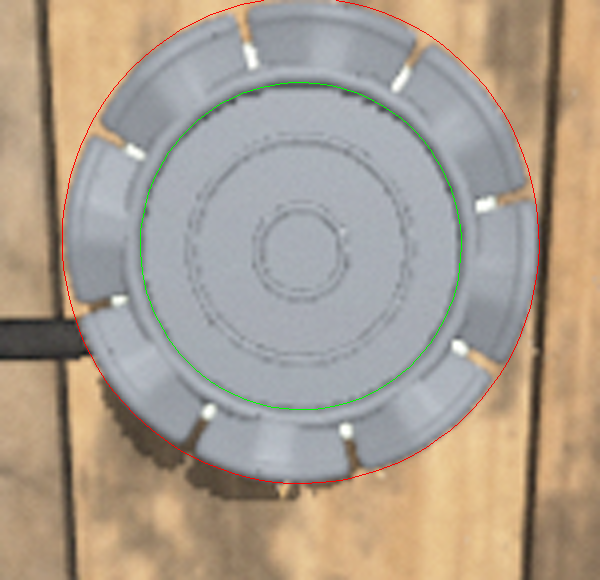

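View pics/w3.png

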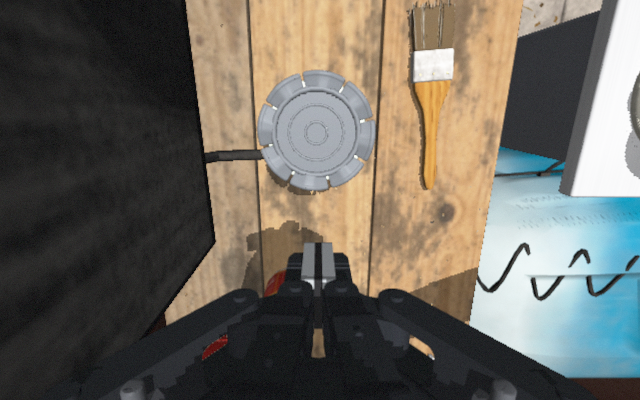

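```bash
python3 - <<'E'
from h import *
o=[]
for c in ["scene","side"]:
    im=arm.snapshot(c)[:,:,::-1]; cv2.imwrite(f"pics/{c}4.png",im)
    old=cv2.imread(f"pics/{c}0.png"); u,v=proj(c,[542,61,60])[0].astype(int)
    o.append(np.hstack([cv2.resize(a[v-45:v+45,u-60:u+60],None,fx=3.3,fy=3.3,interpolation=cv2.INTER_CUBIC) for a in (old,im)]))
    a=old[v-45:v+45,u-60:u+60].astype(np.float32).mean(2)
    for r in arm.spot_point("lid_centre",c)[:1]: print(c,r["p"],r["pixel"],onz(c,r["pixel"],120.5).round(1))
    for r in arm.masks_of("pail",c)[:1]: print(r["box"])
cv2.imwrite("pics/cmp.png",np.vstack(o)); print(arm.sense()["time_s"])
E
```

```text
scene 0.68 [320.1, 172.2] [542.2  49.8 120.5]
[296.3, 161.8, 344.6, 216.6]
[316.8, 166.0, 365.4, 218.2]
10.4
```

View pics/cmp.png

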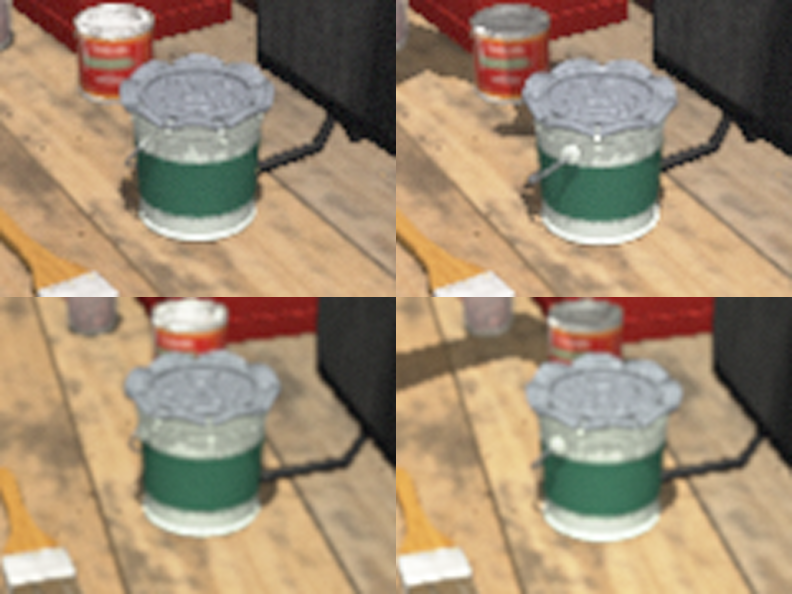

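```bash
python3 - <<'E'
from h import *
pr=pose()
u,v=proj("wrist",[542,61.5,119],pr)[0].astype(int)
u0,v0=u-75,v-70
pts=dict(A=(252,57),A_=(346,430),B=(402,79),B_=(208,411),C=(485,205),C_=(119,300),D=(459,347),D_=(135,152))
W=np.array([onz("wrist",(u0+x/4-.5,v0+y/4-.5),118,pr)[:2] for x,y in pts.values()])
c=W.mean(0);print(pr[0],c)
for k,w in zip(pts,W): d=w-c; print(k,np.hypot(*d).round(1),(np.degrees(np.arctan2(d[1],d[0]))%360).round(1))
E
```

```text
[541.7639225   96.77083948 327.56802662] [542.76121857  52.46360963]
A 51.4 284.5
A_ 51.2 104.7
B 51.7 239.3
B_ 51.3 59.5
C 51.2 194.2
C_ 51.7 14.8
D 51.1 149.7
D_ 51.2 329.6
```

```bash
python3 - <<'E'
from h import *
d=np.load("w0p.npz"); p0=(d["e"],d["R"],None); p1=pose()
print(onz("wrist",(393.5,219.5),15,p0),onz("wrist",(433.5,65.5),15,p1))
# pail original gaps in fit0
pts=[(267,105),(309,474),(407,150),(178,438),(474,277),(104,316),(430,411),(142,179)]
W=np.array([onz("wrist",(240+x/4-.5,70+y/4-.5),118,p0)[:2] for x,y in pts]);c=W.mean(0);print(c)
for w in W: q=w-c; print(np.hypot(*q).round(1),(np.degrees(np.arctan2(q[1],q[0]))%360).round(1))
# same in static cams: brush
for c in ("scene","side"): pass
im=cv2.imread("pics/w0.png")[180:260,350:450]; i2=cv2.imread("pics/w3.png")[30:110,380:480]
cv2.imwrite("pics/br.png",np.hstack([cv2.resize(a,None,fx=4,fy=4) for a in(im,i2)]))
E
```

```text
[388.37387129 -28.80232974  15.        ] [388.31886251 -25.35281699  15.        ]
[541.83330064  60.65262022]
51.3 352.5
51.0 172.6
50.8 307.2
51.3 127.6
51.6 262.6
52.0 82.0
51.4 217.7
50.9 37.5
```

View pics/br.png

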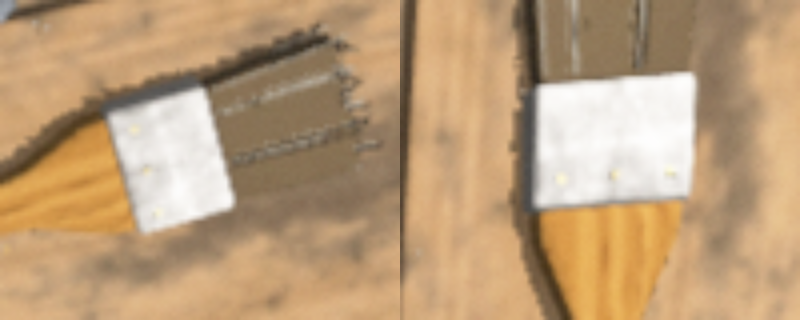

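Call:
{"method": "play_rows", "body": {"targets": [[-0.009,0.04,-0.016,0,0],[-0.009,0.08,-0.016,0,0],[-0.009,0.12,-0.016,0,0],[-0.009,0.16,-0.016,0,0],[-0.009,0.185,-0.016,0,0],[-0.009,0.198,-0.016,0,0],[-0.009,0.198,-0.016,0,0],[-0.009,0.198,-0.016,0,0]]}}

```text
time_s: 11.2
eef_pos: [551.7, 113.5, 130.9]
ee_rot: [-0.0, 0.708, -0.706, 0.002]
contact_force: [-0.6, -0.5, 0.5]
grip_width: -0.1
```

```bash
cat > pt.py <<'E'
from h import *
import sys
cx,cy,off=542.7,52.3,37.1
e,Rm,s=pose();print(e.round(2),np.round(s["contact_force"],2),s["time_s"])
for a in map(float,sys.argv[1:]):
    t=np.radians(a); v=Rm.T@(np.array([cx+61*np.cos(t),cy+61*np.sin(t),120.1])-e)/1000; print(a,v.round(4))
E
python3 pt.py 82.1 127.1
python3 - <<'E'
from h import *
o=[]
for c in ["scene","side"]:
    im=arm.snapshot(c)[:,:,::-1]
    u,v=proj(c,[542,61,110])[0].astype(int)
    o.append(cv2.resize(im[v-45:v+45,u-60:u+60],None,fx=3.3,fy=3.3,interpolation=cv2.INTER_CUBIC))
cv2.imwrite("pics/t1.png",np.hstack(o))
E
```

```text
[551.73 113.46 130.88] [-0.59 -0.52  0.5 ] 11.2
82.1 [0.0007 0.0108 0.0008]
127.1 [0.0459 0.0107 0.0124]
```

View pics/t1.png

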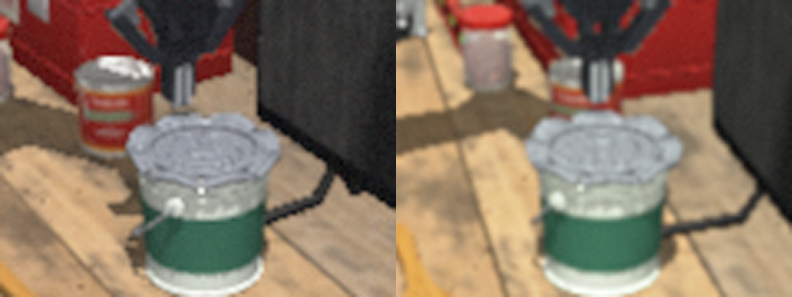

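Call:
{"method": "play_rows", "body": {"targets": [[0.0007,0.005,0.0008,0,0],[0.0007,0.007,0.0008,0,0],[0.0007,0.008,0.0008,0,0],[0.0007,0.009,0.0008,0,0],[0.0007,0.01,0.0008,0,0],[0.0007,0.0107,0.0008,0,0],[0.0007,0.0112,0.0008,0,0],[0.0007,0.0112,0.0008,0,0]]}}

```text
time_s: 12.1
eef_pos: [551.4, 113.0, 120.4]
ee_rot: [0.0, 0.708, -0.706, 0.003]
contact_force: [0.3, 0.2, 2.0]
grip_width: 0.2
```

```bash
python3 pt.py 82.1 127.1
```

```text
[551.44 113.02 120.4 ] [0.29 0.16 2.01] 12.1
82.1 [0.0004 0.0003 0.0003]
127.1 [0.0456 0.0001 0.0119]
```

Call:
{"method": "play_rows", "body": {"targets": [[0.0004,0.0005,0.0003,0,0],[0.0004,0.0009,0.0003,0,0],[0.0004,0.001,0.0003,0,0]]}}

```text
time_s: 12.4
eef_pos: [551.5, 113.0, 120.2]
ee_rot: [0.0, 0.708, -0.706, 0.003]
contact_force: [-1.3, 2.3, 4.4]
grip_width: -0.1
```

```bash
python3 pt.py 82.1 127.1
```

```text
[551.5  113.04 120.17] [-1.28  2.27  4.44] 12.4
82.1 [0.0004 0.0001 0.0003]
127.1 [ 0.0456 -0.0002  0.0119]
```

Call:
{"method": "play_rows", "body": {"targets": [[0,-0.008,0,0,0],[0.015,-0.008,0.004,0,0],[0.035,-0.008,0.009,0,0],[0.0456,-0.006,0.012,0,0],[0.0456,-0.004,0.012,0,0],[0.0456,-0.0025,0.012,0,0],[0.0456,-0.001,0.012,0,0],[0.0456,0,0.012,0,0],[0.0456,0.0006,0.012,0,0],[0.0456,0.0008,0.012,0,0]]}}

```text
time_s: 13.4
eef_pos: [506.6, 101.2, 120.1]
ee_rot: [0.0, 0.708, -0.706, 0.004]
contact_force: [-3.5, 1.0, 8.9]
grip_width: 0.1
```

```bash
python3 pt.py 127.1 172.1; python3 - <<'E'
from h import *
arm.snapshot("side");arm.snapshot("side"); print(arm.sense()["contact_force"],arm.sense()["eef_pos"])
E
```

```text
[506.55 101.15 120.06] [-3.53  0.95  8.87] 13.4
127.1 [ 0.0006 -0.      0.0002]
172.1 [ 0.0244 -0.0003  0.0404]
[-2.69937724  0.07833573  6.78979576] [506.54926965 101.17584242 120.08120397]
```

Call:
{"method": "play_rows", "body": {"targets": [[0,-0.008,0,0,0],[0.009,-0.008,0.015,0,0],[0.018,-0.008,0.03,0,0],[0.0244,-0.006,0.0404,0,0],[0.0244,-0.004,0.0404,0,0],[0.0244,-0.0025,0.0404,0,0],[0.0244,-0.001,0.0404,0,0],[0.0244,-0.0002,0.0404,0,0],[0.0244,0.0003,0.0404,0,0],[0.0244,0.0005,0.0404,0,0]]}}

```text
time_s: 14.5
eef_pos: [482.5, 60.6, 120.0]
ee_rot: [0.0, 0.708, -0.706, 0.004]
contact_force: [-3.6, -1.6, 8.4]
grip_width: 0.1
```

```bash
python3 - <<'E'
from h import *
arm.snapshot("side")
E
python3 pt.py 172.1 217.1
```

```text
[482.45  60.63 120.04] [-2.97 -1.64  7.65] 14.55
172.1 [ 0.0002 -0.0001 -0.0001]
217.1 [-0.0114 -0.0001  0.0452]
```

Call:
{"method": "play_rows", "body": {"targets": [[0,-0.008,0,0,0],[-0.004,-0.008,0.015,0,0],[-0.008,-0.008,0.032,0,0],[-0.0114,-0.006,0.0452,0,0],[-0.0114,-0.004,0.0452,0,0],[-0.0114,-0.0025,0.0452,0,0],[-0.0114,-0.001,0.0452,0,0],[-0.0114,-0.0002,0.0452,0,0],[-0.0114,0.0003,0.0452,0,0],[-0.0114,0.0003,0.0452,0,0]]}}

```text
time_s: 15.55
eef_pos: [494.2, 15.8, 120.2]
ee_rot: [0.0, 0.708, -0.706, 0.004]
contact_force: [-0.4, 0.5, 4.6]
grip_width: 0.1
```

```bash
python3 - <<'E'
from h import *
arm.snapshot("side")
E
python3 pt.py 217.1 262.1
```

```text
[494.13  15.78 120.14] [-1.78 -0.2   4.92] 15.6
217.1 [0.0001 0.     0.0003]
262.1 [-0.04    0.0002  0.0241]
```

Call:
{"method": "play_rows", "body": {"targets": [[0,-0.008,0,0,0],[-0.014,-0.008,0.009,0,0],[-0.03,-0.008,0.018,0,0],[-0.04,-0.006,0.0241,0,0],[-0.04,-0.004,0.0241,0,0],[-0.04,-0.0025,0.0241,0,0],[-0.04,-0.001,0.0241,0,0],[-0.04,-0.0002,0.0241,0,0],[-0.04,0.0005,0.0241,0,0],[-0.04,0.0007,0.0241,0,0]]}}

```text
time_s: 16.6
eef_pos: [533.8, -7.9, 120.2]
ee_rot: [-0.0, 0.708, -0.706, 0.004]
contact_force: [-3.3, 0.6, 6.0]
grip_width: 0.1
```

```bash
python3 - <<'E'
from h import *
arm.snapshot("side")
E
python3 pt.py 262.1 307.1
```

```text
[533.76  -7.96 120.17] [-3.12 -0.1   5.41] 16.65
262.1 [-0.0005  0.0001  0.0002]
307.1 [-0.0458  0.0004 -0.0113]
```

Call:
{"method": "play_rows", "body": {"targets": [[0,-0.008,0,0,0],[-0.015,-0.008,-0.004,0,0],[-0.032,-0.008,-0.008,0,0],[-0.0458,-0.006,-0.0113,0,0],[-0.0458,-0.004,-0.0113,0,0],[-0.0458,-0.0025,-0.0113,0,0],[-0.0458,-0.001,-0.0113,0,0],[-0.0458,-0.0002,-0.0113,0,0],[-0.0458,0.0005,-0.0113,0,0],[-0.0458,0.0009,-0.0113,0,0]]}}

```text
time_s: 17.65
eef_pos: [579.0, 3.4, 120.2]
ee_rot: [-0.0, 0.708, -0.706, 0.004]
contact_force: [-2.3, -0.2, 4.7]
grip_width: 0.3
```

```bash
python3 - <<'E'
from h import *
arm.snapshot("side")
E
python3 pt.py 307.1 352.1
```

```text
[579.06   3.44 120.19] [-2.57 -0.36  4.5 ] 17.7
307.1 [-0.0004  0.0001 -0.0002]
352.1 [-0.0243  0.0003 -0.0403]
```

Call:
{"method": "play_rows", "body": {"targets": [[0,-0.008,0,0,0],[-0.009,-0.008,-0.015,0,0],[-0.018,-0.008,-0.03,0,0],[-0.0243,-0.006,-0.0403,0,0],[-0.0243,-0.004,-0.0403,0,0],[-0.0243,-0.0025,-0.0403,0,0],[-0.0243,-0.001,-0.0403,0,0],[-0.0243,-0.0002,-0.0403,0,0],[-0.0243,0.0005,-0.0403,0,0],[-0.0243,0.0009,-0.0403,0,0]]}}

```text
time_s: 18.7
eef_pos: [602.8, 43.6, 120.2]
ee_rot: [-0.001, 0.708, -0.706, 0.004]
contact_force: [-1.3, 0.6, 5.0]
grip_width: -0.0
```

```bash
python3 - <<'E'
from h import *
arm.snapshot("side")
E
python3 pt.py 352.1 37.1
```

```text
[602.87  43.62 120.2 ] [-2.09  0.76  4.18] 18.75
352.1 [-0.0003  0.0001 -0.0003]
37.1 [ 0.0112  0.0002 -0.0455]
```

Call:
{"method": "play_rows", "body": {"targets": [[0,-0.008,0,0,0],[0.004,-0.008,-0.015,0,0],[0.008,-0.008,-0.032,0,0],[0.0112,-0.006,-0.0455,0,0],[0.0112,-0.004,-0.0455,0,0],[0.0112,-0.0025,-0.0455,0,0],[0.0112,-0.001,-0.0455,0,0],[0.0112,-0.0002,-0.0455,0,0],[0.0112,0.0005,-0.0455,0,0],[0.0112,0.0009,-0.0455,0,0]]}}

```text
time_s: 19.75
eef_pos: [591.8, 88.9, 120.2]
ee_rot: [-0.0, 0.708, -0.706, 0.004]
contact_force: [-1.7, 1.9, 6.5]
grip_width: -0.2
```

```bash
python3 - <<'E'
from h import *
arm.snapshot("side")
E
python3 pt.py 37.1 82.1
```

```text
[591.77  88.92 120.21] [-1.47  1.4   5.31] 19.8
37.1 [ 0.0004  0.0001 -0.0002]
82.1 [ 0.0405 -0.0001 -0.0241]
```

Call:
{"method": "play_rows", "body": {"targets": [[0,-0.01,0,0,0],[0,-0.03,0,0,0],[0.01,-0.07,0.001,0,0],[0.03,-0.11,0.002,0,0],[0.05,-0.15,0.002,0,0],[0.05,-0.18,0.002,0,0],[0.05,-0.2,0.002,0,0],[0.05,-0.2,0.002,0,0],[0.05,-0.2,0.002,0,0]]}}

```text
time_s: 20.7
eef_pos: [540.2, 85.8, 319.7]
ee_rot: [-0.0, 0.708, -0.706, 0.004]
contact_force: [0.2, 0.7, -0.0]
grip_width: -0.1
```

```bash
python3 look.py w5; python3 - <<'E'
from h import *
o=[]
for c in ["scene","side"]:
    im=arm.snapshot(c)[:,:,::-1]; cv2.imwrite(f"pics/{c}5.png",im)
    u,v=proj(c,[542,61,100])[0].astype(int)
    o.append(cv2.resize(im[v-35:v+35,u-45:u+45],None,fx=4.4,fy=4.4,interpolation=cv2.INTER_CUBIC))
cv2.imwrite("pics/t5.png",np.hstack(o))
E
```

```text
[539.9  85.8 318.8] 20.75
0.66 [256.9, 79.8, 375.7, 200.9]
0.97 [316.9, 143.7] [541.5  53.4 120.5]
fit [544.   52.8] 1.9023326838490575
```

View pics/w5z.png

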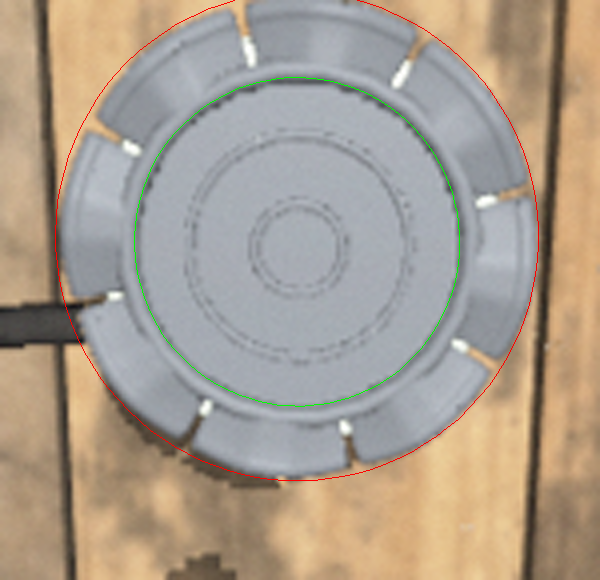

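View pics/t5.png

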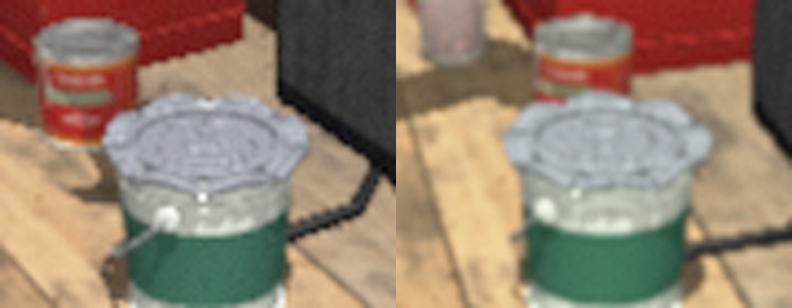

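Call:
{"method": "play_rows", "body": {"targets": [[-0.005,0.04,-0.013,0,0],[-0.011,0.08,-0.027,0,0],[-0.011,0.12,-0.027,0,0],[-0.011,0.16,-0.027,0,0],[-0.011,0.185,-0.027,0,0],[-0.011,0.193,-0.027,0,0],[-0.011,0.195,-0.027,0,0],[-0.011,0.196,-0.027,0,0],[-0.011,0.196,-0.027,0,0]]}}

```text
time_s: 21.9
eef_pos: [553.0, 113.7, 124.4]
ee_rot: [0.0, 0.708, -0.706, 0.005]
contact_force: [-0.5, -0.5, 0.0]
grip_width: -0.1
```

```bash
python3 st.py; python3 plan.py 542.7 52.3 120.5 6 10
```

```text
[552.86 113.7  124.44] [ 0.65 -0.86  0.15] 21.95
[552.86 113.7  124.44] [ 0.65 -0.86  0.15] 21.95
ang 80.59992772755825 r 62.23541206606857
[[0.0066, 0.0039, 0.0005, 0, 0], [0.013, 0.0039, 0.0004, 0, 0], [0.0193, 0.0038, 0.001, 0, 0], [0.0256, 0.0038, 0.0022, 0, 0], [0.0317, 0.0037, 0.0041, 0, 0], [0.0375, 0.0037, 0.0066, 0, 0], [0.0431, 0.0036, 0.0098, 0, 0], [0.0483, 0.0036, 0.0134, 0, 0], [0.0531, 0.0035, 0.0176, 0, 0], [0.0575, 0.0035, 0.0223, 0, 0]]
```

Call:
{"method": "play_rows", "body": {"targets": [[0,0.002,0.001,0,0],[0,0.003,0.001,0,0],[0,0.0036,0.001,0,0],[0,0.0038,0.001,0,0],[0,0.0039,0.001,0,0]]}}

```text
time_s: 22.45
eef_pos: [552.9, 112.7, 120.5]
ee_rot: [0.0, 0.708, -0.706, 0.005]
contact_force: [-1.2, 0.2, -0.9]
grip_width: -0.1
```

```bash
python3 st.py; python3 plan.py 542.7 52.3 120.5 6 10
```

```text
[552.87 112.69 120.5 ] [ 0.11 -0.17  0.17] 22.5
[552.87 112.69 120.5 ] [ 0.11 -0.17  0.17] 22.5
ang 80.44064702384739 r 61.24258985937445
[[0.0064, -0.0, -0.0005, 0, 0], [0.0128, -0.0001, -0.0006, 0, 0], [0.0191, -0.0001, -0.0001, 0, 0], [0.0254, -0.0002, 0.0012, 0, 0], [0.0315, -0.0002, 0.003, 0, 0], [0.0374, -0.0003, 0.0055, 0, 0], [0.0429, -0.0003, 0.0086, 0, 0], [0.0482, -0.0004, 0.0123, 0, 0], [0.053, -0.0004, 0.0165, 0, 0], [0.0573, -0.0004, 0.0212, 0, 0]]
```

Call:
{"method": "play_rows", "body": {"targets": [[0.0065,0,-0.0005,0,0],[0.013,0,-0.0006,0,0],[0.019,0,0,0,0],[0.0255,-0.0001,0.001,0,0],[0.0315,-0.0001,0.003,0,0],[0.0375,-0.0002,0.0055,0,0],[0.043,-0.0002,0.0085,0,0],[0.047,-0.0002,0.0115,0,0],[0.047,-0.0002,0.0115,0,0]]}}

```text
time_s: 23.4
eef_pos: [505.4, 100.4, 120.5]
ee_rot: [0.0, 0.708, -0.706, 0.004]
contact_force: [0.8, -0.2, 0.3]
grip_width: 0.4
```

```bash
python3 st.py; python3 plan.py 542.7 52.3 120.4 6 8
```

```text
[505.81 100.67 120.49] [0.08 0.16 0.58] 23.45
[505.81 100.67 120.49] [0.08 0.16 0.58] 23.45
ang 127.33792063280569 r 60.83112689813564
[[0.005, 0.0, 0.004, 0, 0], [0.0094, 0.0, 0.0086, 0, 0], [0.0134, -0.0, 0.0136, 0, 0], [0.0167, -0.0001, 0.019, 0, 0], [0.0195, -0.0001, 0.0247, 0, 0], [0.0217, -0.0001, 0.0307, 0, 0], [0.0233, -0.0002, 0.0369, 0, 0], [0.0242, -0.0002, 0.0433, 0, 0]]
```

Tab at 127° is down as well (no force at closed-rim height). Continuing the check pass.

Call:
{"method": "play_rows", "body": {"targets": [[0.005,0,0.004,0,0],[0.0095,0,0.0085,0,0],[0.0135,0,0.0135,0,0],[0.0165,-0.0001,0.019,0,0],[0.0195,-0.0001,0.0245,0,0],[0.0215,-0.0001,0.0305,0,0],[0.0233,-0.0001,0.037,0,0],[0.0238,-0.0001,0.04,0,0],[0.0238,-0.0001,0.04,0,0]]}}

```text
time_s: 24.35
eef_pos: [482.2, 60.0, 120.4]
ee_rot: [0.0, 0.708, -0.706, 0.004]
contact_force: [-0.5, -0.1, 0.8]
grip_width: -0.2
```

```bash
python3 st.py; python3 plan.py 542.7 52.3 120.4 6 8
```

```text
[482.27  60.17 120.37] [0.49 0.16 0.22] 24.4
[482.27  60.17 120.37] [0.49 0.16 0.22] 24.4
ang 172.57739040606242 r 60.943315772588
[[0.0006, -0.0001, 0.0064, 0, 0], [0.0004, -0.0001, 0.0127, 0, 0], [-0.0004, -0.0001, 0.0191, 0, 0], [-0.0018, -0.0001, 0.0253, 0, 0], [-0.0039, -0.0001, 0.0313, 0, 0], [-0.0067, -0.0001, 0.0371, 0, 0], [-0.01, -0.0001, 0.0425, 0, 0], [-0.0138, -0.0001, 0.0476, 0, 0]]
```

Call:
{"method": "play_rows", "body": {"targets": [[0.0006,-0.0001,0.0065,0,0],[0.0004,-0.0001,0.0125,0,0],[-0.0004,-0.0001,0.019,0,0],[-0.002,-0.0001,0.0255,0,0],[-0.004,-0.0001,0.0315,0,0],[-0.0067,-0.0001,0.037,0,0],[-0.01,-0.0001,0.0425,0,0],[-0.0115,-0.0001,0.0447,0,0],[-0.0115,-0.0001,0.0447,0,0]]}}

```text
time_s: 25.3
eef_pos: [494.4, 15.2, 120.4]
ee_rot: [0.001, 0.708, -0.706, 0.004]
contact_force: [-0.0, -0.5, 0.1]
grip_width: -0.2
```

```bash
python3 st.py; python3 plan.py 542.7 52.3 120.4 6 8
```

```text
[494.25  15.41 120.45] [0.16 0.12 0.1 ] 25.35
[494.25  15.41 120.45] [0.16 0.12 0.1 ] 25.35
ang 217.28879008021357 r 60.89572862161979
[[-0.004, 0.0001, 0.005, 0, 0], [-0.0086, 0.0001, 0.0094, 0, 0], [-0.0136, 0.0001, 0.0133, 0, 0], [-0.0191, 0.0001, 0.0167, 0, 0], [-0.0248, 0.0002, 0.0195, 0, 0], [-0.0308, 0.0002, 0.0217, 0, 0], [-0.037, 0.0002, 0.0232, 0, 0], [-0.0433, 0.0003, 0.0241, 0, 0]]
```

Call:
{"method": "play_rows", "body": {"targets": [[-0.004,0.0001,0.005,0,0],[-0.0086,0.0001,0.0094,0,0],[-0.0136,0.0001,0.0133,0,0],[-0.019,0.0001,0.0167,0,0],[-0.025,0.0002,0.0195,0,0],[-0.031,0.0002,0.0217,0,0],[-0.037,0.0002,0.0232,0,0],[-0.0402,0.0002,0.0237,0,0],[-0.0402,0.0002,0.0237,0,0]]}}

```text
time_s: 26.25
eef_pos: [535.2, -8.1, 120.4]
ee_rot: [0.001, 0.708, -0.706, 0.004]
contact_force: [-0.9, 0.0, 0.2]
grip_width: 0.2
```

```bash
python3 st.py; python3 plan.py 542.7 52.3 120.4 6 8
```

```text
[534.95  -8.08 120.46] [ 0.31  0.57 -0.28] 26.3
[534.95  -8.08 120.46] [ 0.31  0.57 -0.28] 26.3
ang 262.68440960362926 r 60.870740777008734
[[-0.0063, 0.0001, 0.0006, 0, 0], [-0.0127, 0.0001, 0.0005, 0, 0], [-0.0191, 0.0002, -0.0003, 0, 0], [-0.0253, 0.0002, -0.0018, 0, 0], [-0.0313, 0.0003, -0.0039, 0, 0], [-0.0371, 0.0003, -0.0067, 0, 0], [-0.0425, 0.0004, -0.01, 0, 0], [-0.0476, 0.0004, -0.0139, 0, 0]]
```

Call:
{"method": "play_rows", "body": {"targets": [[-0.0063,0.0001,0.0006,0,0],[-0.0127,0.0001,0.0005,0,0],[-0.019,0.0002,-0.0003,0,0],[-0.0253,0.0002,-0.0018,0,0],[-0.0313,0.0003,-0.004,0,0],[-0.037,0.0003,-0.0067,0,0],[-0.0425,0.0004,-0.01,0,0],[-0.0446,0.0004,-0.0115,0,0],[-0.0446,0.0004,-0.0115,0,0]]}}

```text
time_s: 27.2
eef_pos: [580.0, 4.0, 120.4]
ee_rot: [0.001, 0.708, -0.706, 0.005]
contact_force: [0.5, -0.4, 0.2]
grip_width: -0.1
```

```bash
python3 st.py; python3 plan.py 542.7 52.3 120.4 6 8
```

```text
[579.79   3.93 120.46] [ 0.78 -0.03  0.97] 27.25
[579.79   3.93 120.46] [ 0.78 -0.03  0.97] 27.25
ang 307.4807541807 r 60.947616631740026
[[-0.0049, 0.0001, -0.0041, 0, 0], [-0.0093, 0.0002, -0.0087, 0, 0], [-0.0132, 0.0002, -0.0137, 0, 0], [-0.0166, 0.0002, -0.0191, 0, 0], [-0.0194, 0.0003, -0.0249, 0, 0], [-0.0216, 0.0003, -0.0309, 0, 0], [-0.0231, 0.0003, -0.0371, 0, 0], [-0.024, 0.0004, -0.0434, 0, 0]]
```

Call:
{"method": "play_rows", "body": {"targets": [[-0.005,0.0001,-0.004,0,0],[-0.0093,0.0002,-0.0087,0,0],[-0.0132,0.0002,-0.0137,0,0],[-0.0166,0.0002,-0.019,0,0],[-0.0194,0.0003,-0.025,0,0],[-0.0216,0.0003,-0.031,0,0],[-0.023,0.0003,-0.037,0,0],[-0.0236,0.0003,-0.04,0,0],[-0.0236,0.0003,-0.04,0,0]]}}

```text
time_s: 28.15
eef_pos: [603.2, 44.7, 120.5]
ee_rot: [0.001, 0.708, -0.706, 0.005]
contact_force: [-0.3, -0.5, -0.0]
grip_width: -0.4
```

```bash
python3 st.py; python3 plan.py 542.7 52.3 120.4 6 8
```

```text
[603.16  44.36 120.48] [-0.5   0.2   0.07] 28.2
[603.16  44.36 120.48] [-0.5   0.2   0.07] 28.2
ang 352.5211965265024 r 60.97576830690279
[[-0.0006, 0.0001, -0.0064, 0, 0], [-0.0004, 0.0001, -0.0127, 0, 0], [0.0004, 0.0001, -0.0191, 0, 0], [0.0018, 0.0001, -0.0253, 0, 0], [0.0039, 0.0001, -0.0313, 0, 0], [0.0066, 0.0001, -0.0371, 0, 0], [0.0099, 0.0001, -0.0426, 0, 0], [0.0138, 0.0001, -0.0477, 0, 0]]
```

Call:
{"method": "play_rows", "body": {"targets": [[-0.0006,0.0001,-0.0064,0,0],[-0.0004,0.0001,-0.0127,0,0],[0.0004,0.0001,-0.019,0,0],[0.0018,0.0001,-0.0253,0,0],[0.004,0.0001,-0.0313,0,0],[0.0066,0.0001,-0.037,0,0],[0.01,0.0001,-0.0426,0,0],[0.0115,0.0001,-0.0448,0,0],[0.0115,0.0001,-0.0448,0,0]]}}

```text
time_s: 29.1
eef_pos: [591.1, 89.5, 120.5]
ee_rot: [0.001, 0.708, -0.706, 0.005]
contact_force: [-0.0, 0.2, 0.1]
grip_width: -0.2
```

```bash
python3 st.py
```

```text
[591.26  89.27 120.51] [0.41 0.54 0.39] 29.15
```

Call:
{"method": "play_rows", "body": {"targets": [[0,-0.01,0,0,0],[0,-0.03,0,0,0],[0.01,-0.07,0.001,0,0],[0.03,-0.11,0.002,0,0],[0.05,-0.15,0.002,0,0],[0.05,-0.19,0.002,0,0],[0.05,-0.2,0.002,0,0],[0.05,-0.2,0.002,0,0]]}}

```text
time_s: 29.95
eef_pos: [540.3, 86.4, 323.0]
ee_rot: [0.003, 0.709, -0.705, 0.007]
contact_force: [0.1, 0.6, -0.8]
grip_width: 0.1
```

```bash
python3 look.py w6; python3 - <<'E'
from h import *
im=arm.snapshot("scene")[:,:,::-1]; cv2.imwrite("pics/scene6.png",im)
E
```

```text
[539.5  86.3 320.5] 30.0
0.96 [255.5, 78.5, 378.0, 201.6]
0.6 [315.2, 142.7] [543.9  53.5 120.5]
fit [543.3  52.6] 2.023902530964184
```

View pics/scene6.png

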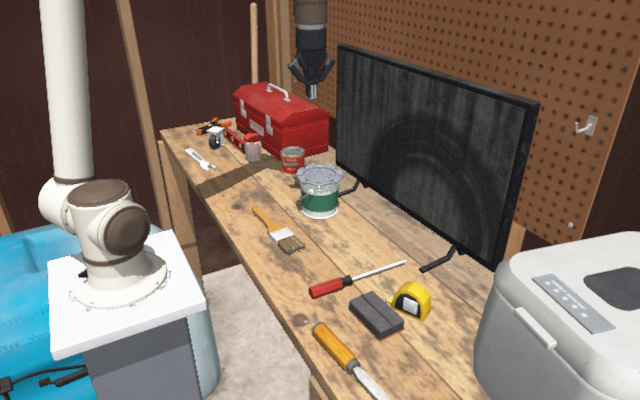

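View pics/w6z.png

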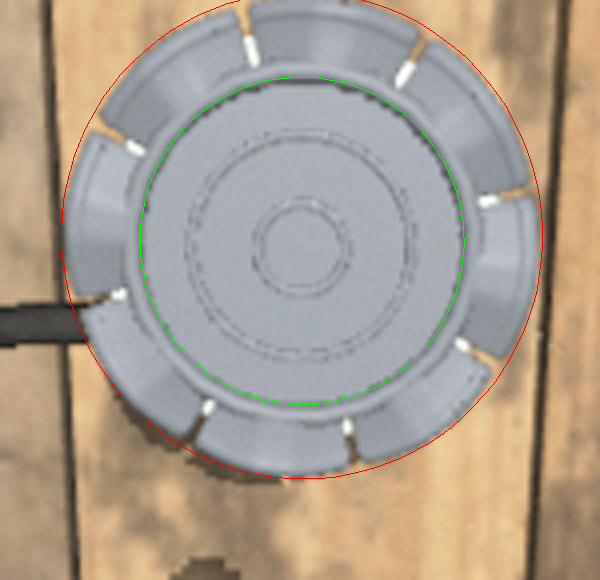

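The pail stands upright at about (543, 53). It has not moved since the presses, and the neighbouring objects are where they started. The arm is clear of everything, so I am handing in.

```bash
python3 -c "
from plant import arm
print(arm.sign_off(), arm.sense()['time_s'])"
```

```text
the job is handed in; nothing more can be done
the job is handed in; nothing more can be done
```

The pail is closed: all eight tabs are down. I handed the job in at about 30 s of the 67 s allowed, with the arm clear.

**What I did:** I started by running the shut fingertip round the rim. Friction from that turned the pail about 22° anticlockwise and shifted it about 8 mm towards −y. I stopped, found the pail again in the wrist camera, and pressed each tab straight down at its middle instead. Each press met a firm stop at a tip height of 120.0–120.2 mm with about 4–9 N.

**Last checks:**
- **Tabs:** a full check pass round the rim at 120.4–120.5 mm, read at each tab's middle, showed no force above the sensor noise (about 1 N).
- **Pail:** it is upright and stayed put after the presses. The turn and shift from the first slide remain.
- **Surroundings:** by eye, the brush, tin, screwdriver and sanding block are where they were.
- **Disagreement:** the scene camera put the −y shift at only 1–2 mm, against about 8 mm from the wrist camera. The wrist camera's readings of the unmoved brush also differed by about 3.5 mm, so the exact shift is uncertain.

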